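Set the reorder tags on the reagent rack

ROBOT

A 6-joint arm with a two-finger parallel gripper is mounted at the origin on a cart in front of the work surface, level with it; the furniture and walls round the work are solid. World frame = base frame: x ahead of the robot, y to its left, z up, the work surface at z = 0. Lengths are in m, angles in rad, forces in N, time in s.
With the tool pointing down it reaches from about 0.35 to 0.775 m from the base axis. Payload 5.5 kg.
Tool frame: the origin (TCP) lies midway between the tips of the shut fingers; the grasp point (between the pads) lies 19 mm behind it; x points along the fingers, y is the direction in which the jaws open and shut, and the axes are right-handed (so a half turn about x gives the same grasp; the last joint's range is limited). The gripper opens to 85 mm and grips with 20 to 120 N. Pads are 22 mm wide; open, the fingers measure 114 mm over their backs; the gripper's body (76 mm by 85 mm) begins 54 mm behind the grasp point. The pads swing forward as they close: fully open they stand 13 mm farther back than shut.
Start: joints at [-1.413, 0.313, 0.046, 1.304, 0, 1.431], TCP at [0.169, -0.55, 0.231] pointing down, gripper open.
Joint ranges: [-2.76, 2.76], [-0.86, 1.69], [-1.03, 1.26], [-2.2, 2.34], [-1.47, 1.5], [-3.14, 3.14]. Speed limits (rad/s): [2.57, 2.57, 3.14, 3.14, 3.14, 3.14].

INTERFACE

Orientations are given as a unit quaternion [w, x, y, z].
In Python, from workcell import env, optics, order, models gives the robot as it stands. The module is installed in compiled form; this text tells all that it offers.
- The arm moves only by the tool servo_tool, never from a script. Its argument "moves" is a list of rows, each a list of 5 numbers: the shift along the tool's x, y, z in cm, then the turn about the tool's x in rad, then the closure, from -1 (fully open) to 1 (shut). A call has exactly 10 rows; each row shifts and turns the commanded pose from where the row before left it, along the tool's axes as they then stand; what a row does not reach is not made up. A row lasts 1/8 s, in which the tool goes at most 62.5 mm and 10.7 degrees, less where a joint would pass 70% of its speed; a pose out of reach is approached as far as the arm can. A call is refused whole if a number of a shift passes 6.25 or a number of a turn 0.188, either way. A call with a gripper value outside its range is refused whole. The fingers move at their own pace and stop on an object; "grip_force" is the grip in N (left out, the last holds). Time passes only in rows, so rows that do not move let the fingers close, or fill a call up. It gives the time, the measured TCP pose, the force and the opening at its end, in the units of the state.
- env.get_state(): the state, without advancing time (a new reading comes with each control period).
- optics.read_camera(name): name is "side" or "top"; returns a dict with "pixels" (420x560x3 uint8, blue, green, red), "vertical_fov" (degrees; the focal length in pixels is half the picture's height over the tangent of half this angle, whatever the lens; pixels are square), "cx", "cy" (the principal point, pixels), "extrinsics" (4x4, takes a point from world to camera coordinates). Camera axes: x right, y up, looking along -z (the intrinsics and any distortion apply to the point x, -y, -z); pixel columns grow to the right and rows downward; lengths in m; the calibration is good to about 2 mm. A picture is of the moment at which its call begins. There is no depth.
- order.hand_in(): hands the job in, once; it reports no verdict.
Trained networks look in a picture, given as the dict that the camera call returned (one of the last four; its "shot" number tells which), for a name from the list of things; names that differ only in an ending like _2 or _b are one class to them, and where a whole thing is asked for, a point or a joint stands for the part that bears it (a point fixed in the world has none). Each returns a list of dicts, best first, with "conf" (0 to 1); they miss things now and then, are a little off and sometimes report something else, mostly with a low value. They report only what shows in the picture. A call takes as long as a camera call. They do not tell look-alikes from the thing itself.
- models.outline_of(name, picture): "pixels" (420x560 bool, what is visible of it) and "location" ([column, row] in pixels, amid what is visible of it).
- models.pinpoint(name, picture): "location" ([column, row] in pixels: a listed point, or the origin of a listed thing).
The state is a dict: "clock": time; "joint_pos": joint angles; "qvel": joint speeds; "tau": joint torques, N m; "tcp_pos": TCP position; "orientation": TCP orientation; "wrist_force": force on the tool from outside, world axes, zero at the start; "ft_torque": the same for the moment, N m; "finger_gap": finger opening in m.
Only numpy, scipy, OpenCV 4.12 (cv2) and the standard library are available. Lean on these libraries where they do the work, as an engineer would, in place of code of your own. Each camera call takes 0.05 s, during which the arm holds its last target.

TASK

The shift's stock check is done: on the small bottle rack, push the hinged tags over with a fingertip so that only the full bins (a bottle in both compartments) show the green face, lying forward, and every bin that is short or empty shows red, standing up. Push gently, do not flip the tags that are already right, and do not lift or shift the bottles or the things lying around the rack.

Things in the scene. Friction and masses are not known exactly. Their poses are not given: they have to be found in the camera images.
- tag_1 (a joint): Hinge of tag 1, rad: a stiff 25 g plate 46 mm wide, 3 mm thick, a steel wire finger loop rising from its free edge. 0: lies forward to the robot on its stop, rising 25 degrees above level, green face up. 1.52 (stop): stands leaning back 22 degrees toward the bins, red face to the robot. Tips over at about 1.1 and falls to the nearer stop by its weight. Under 1 N moves it. Tags stand in any order.
- tag_1_edge (a point): Middle of tag 1's wire loop (axis of its 4 mm bar, 34 mm wide), 53 mm from the pin; moves with the tag. Joint 0: 43 mm before and 31 above the pin, only air below and before it; pushed level there it can bind, led up along its arc it goes over easily. Joint 1.52: 29 mm behind and 44 above the pin (110 over the bench); air behind (bottles reach 80 mm).
- tag_1_hinge (a point): Middle of tag 1's pin, 66 mm above the bench, fixed. Axes: x level toward the bins (away from the robot), y along the pin, to the left, z up. The tags sit at 56 mm pitch on a rail (top at 40 mm) along the front of a white rack, 164 mm deep and 233 wide. Its bin is the one straight behind: bin origin 92 mm along x from here, 60 mm lower.
- tag_2 (a joint): Hinge of tag 2, rad: a stiff 25 g plate 46 mm wide, 3 mm thick, a steel wire finger loop rising from its free edge. 0: lies forward to the robot on its stop, rising 25 degrees above level, green face up. 1.52 (stop): stands leaning back 22 degrees toward the bins, red face to the robot. Tips over at about 1.1 and falls to the nearer stop by its weight. Under 1 N moves it. Tags stand in any order.
- tag_2_edge (a point): Middle of tag 2's wire loop (axis of its 4 mm bar, 34 mm wide), 53 mm from the pin; moves with the tag. Joint 0: 43 mm before and 31 above the pin, only air below and before it; pushed level there it can bind, led up along its arc it goes over easily. Joint 1.52: 29 mm behind and 44 above the pin (110 over the bench); air behind (bottles reach 80 mm).
- tag_2_hinge (a point): Middle of tag 2's pin, 66 mm above the bench, fixed. Axes: x level toward the bins (away from the robot), y along the pin, to the left, z up. The tags sit at 56 mm pitch on a rail (top at 40 mm) along the front of a white rack, 164 mm deep and 233 wide. Its bin is the one straight behind: bin origin 92 mm along x from here, 60 mm lower.
- tag_3 (a joint): Hinge of tag 3, rad: a stiff 25 g plate 46 mm wide, 3 mm thick, a steel wire finger loop rising from its free edge. 0: lies forward to the robot on its stop, rising 25 degrees above level, green face up. 1.52 (stop): stands leaning back 22 degrees toward the bins, red face to the robot. Tips over at about 1.1 and falls to the nearer stop by its weight. Under 1 N moves it. Tags stand in any order.
- tag_3_edge (a point): Middle of tag 3's wire loop (axis of its 4 mm bar, 34 mm wide), 53 mm from the pin; moves with the tag. Joint 0: 43 mm before and 31 above the pin, only air below and before it; pushed level there it can bind, led up along its arc it goes over easily. Joint 1.52: 29 mm behind and 44 above the pin (110 over the bench); air behind (bottles reach 80 mm).
- tag_3_hinge (a point): Middle of tag 3's pin, 66 mm above the bench, fixed. Axes: x level toward the bins (away from the robot), y along the pin, to the left, z up. The tags sit at 56 mm pitch on a rail (top at 40 mm) along the front of a white rack, 164 mm deep and 233 wide. Its bin is the one straight behind: bin origin 92 mm along x from here, 60 mm lower.
- tag_4 (a joint): Hinge of tag 4, rad: a stiff 25 g plate 46 mm wide, 3 mm thick, a steel wire finger loop rising from its free edge. 0: lies forward to the robot on its stop, rising 25 degrees above level, green face up. 1.52 (stop): stands leaning back 22 degrees toward the bins, red face to the robot. Tips over at about 1.1 and falls to the nearer stop by its weight. Under 1 N moves it. Tags stand in any order.
- tag_4_edge (a point): Middle of tag 4's wire loop (axis of its 4 mm bar, 34 mm wide), 53 mm from the pin; moves with the tag. Joint 0: 43 mm before and 31 above the pin, only air below and before it; pushed level there it can bind, led up along its arc it goes over easily. Joint 1.52: 29 mm behind and 44 above the pin (110 over the bench); air behind (bottles reach 80 mm).
- tag_4_hinge (a point): Middle of tag 4's pin, 66 mm above the bench, fixed. Axes: x level toward the bins (away from the robot), y along the pin, to the left, z up. The tags sit at 56 mm pitch on a rail (top at 40 mm) along the front of a white rack, 164 mm deep and 233 wide. Its bin is the one straight behind: bin origin 92 mm along x from here, 60 mm lower.
- bin_a: Blue open bin 52 wide, 92 deep, 34 mm high; two compartments one behind the other (centres 22.5 mm before and behind its origin along x), each for one bottle; sloping paper label in front. Full: a bottle in both. Origin: centre of its underside, 6 mm above the bench; axes as the hinges'. Fixed in its bay; bins stand in any order.
- bin_b: Blue open bin 52 wide, 92 deep, 34 mm high; two compartments one behind the other (centres 22.5 mm before and behind its origin along x), each for one bottle; sloping paper label in front. Full: a bottle in both. Origin: centre of its underside, 6 mm above the bench; axes as the hinges'. Fixed in its bay; bins stand in any order.
- bin_c: Blue open bin 52 wide, 92 deep, 34 mm high; two compartments one behind the other (centres 22.5 mm before and behind its origin along x), each for one bottle; sloping paper label in front. Full: a bottle in both. Origin: centre of its underside, 6 mm above the bench; axes as the hinges'. Fixed in its bay; bins stand in any order.
- bin_d: Blue open bin 52 wide, 92 deep, 34 mm high; two compartments one behind the other (centres 22.5 mm before and behind its origin along x), each for one bottle; sloping paper label in front. Full: a bottle in both. Origin: centre of its underside, 6 mm above the bench; axes as the hinges'. Fixed in its bay; bins stand in any order.
- bottle_0: Amber dropper bottle with white cap, 35 mm diameter, 71 mm high, standing loose in a compartment of one of the bins. Origin: centre of its base.
- bottle_1: Amber dropper bottle with white cap, 35 mm diameter, 71 mm high, standing loose in a compartment of one of the bins. Origin: centre of its base.
- bottle_2: Amber dropper bottle with white cap, 35 mm diameter, 71 mm high, standing loose in a compartment of one of the bins. Origin: centre of its base.
- bottle_3: Amber dropper bottle with white cap, 35 mm diameter, 71 mm high, standing loose in a compartment of one of the bins. Origin: centre of its base.
- bottle_4: Amber dropper bottle with white cap, 35 mm diameter, 71 mm high, standing loose in a compartment of one of the bins. Origin: centre of its base.
- timer: White bench timer 60 x 66 x 19 mm lying on the bench, loose; bystander. Origin: centre of its underside.
- marker: White marker pen with black cap, 135 mm long, 14 mm thick, lying on the bench, loose; bystander. Origin: centre of its underside.
- vial_green: Sample vial with green cap, 23 mm diameter, 51 mm high, standing on the bench, loose; bystander. Origin: centre of its base.
There are look-alikes about, which are no part of the job. What is shaped like the bottle_3 but purple is not meant. What is shaped like the bottle_1 but purple is not meant.

How it is judged:
At the end, for the whole second after the job is handed in: Each full bin's tag lies forward, green up (joint under 0.2 rad); the tags of the bin with one bottle and of the empty bin stand back, red to the robot (over 1.3 rad); tags at rest, bottles upright, timer, marker and vial within 20 mm of their start (((horizontal distance between bin_a and tag_1_hinge below 0.0995 m and value of joint tag_1 below 0.2 rad and value of joint tag_2 above 1.3 rad) or (horizontal distance between bin_a and tag_2_hinge below 0.0995 m and value of joint tag_2 below 0.2 rad and value of joint tag_1 above 1.3 rad)) and ((horizontal distance between bin_b and tag_3_hinge below 0.0995 m and value of joint tag_3 below 0.2 rad and value of joint tag_4 above 1.3 rad) or (horizontal distance between bin_b and tag_4_hinge below 0.0995 m and value of joint tag_4 below 0.2 rad and value of joint tag_3 above 1.3 rad)) and velocity of joint tag_1 between -0.1 and 0.1 rad/s and velocity of joint tag_2 between -0.1 and 0.1 rad/s and velocity of joint tag_3 between -0.1 and 0.1 rad/s and velocity of joint tag_4 between -0.1 and 0.1 rad/s and angle between each of bottle_0, bottle_1, bottle_2, bottle_3, bottle_4's own z axis and vertical below 0.15 rad and distance of each of timer, marker, vial_green from where it was at the start of the episode below 0.02 m); the robot touches nothing.
It fails at once if a tag that was already right was flipped over ((horizontal distance between bin_a and tag_1_hinge below 0.0995 m and value of joint tag_1 above 0.7 rad) or (horizontal distance between bin_a and tag_2_hinge below 0.0995 m and value of joint tag_2 above 0.7 rad) or (horizontal distance between bin_d and tag_3_hinge below 0.0995 m and value of joint tag_3 below 0.9 rad) or (horizontal distance between bin_d and tag_4_hinge below 0.0995 m and value of joint tag_4 below 0.9 rad)).
It fails at once if a bottle was lifted, tipped or shifted out of its place (over 15 mm or 0.3 rad) (distance of any of bottle_0, bottle_1, bottle_2, bottle_3, bottle_4 from where it was at the start of the episode above 0.015 m or angle between any of bottle_0, bottle_1, bottle_2, bottle_3, bottle_4's own z axis and vertical above 0.3 rad).
It fails at once if a bystander (timer, marker or vial) was carried or moved by more than 20 mm (distance of any of timer, marker, vial_green from where it was at the start of the episode above 0.02 m).
It fails at once if a tag was forced (over 25 N) (contact force between any of the arm, the fingers and tag_1 above 25 N or contact force between any of the arm, the fingers and tag_2 above 25 N or contact force between any of the arm, the fingers and tag_3 above 25 N or contact force between any of the arm, the fingers and tag_4 above 25 N).
It also fails if it takes over 38 s, if anything falls off the work surface, if the arm or the gripper's body presses on something with over 40 N, if the wrist force passes 120 N, or if a joint passes its speed limit or range.

## Working session

There is one attempt and no reset: what is moved stays moved. The work goes in short steps, Python scripts to look and compute and a tool call to move; the robot and the scene stay as the last step left them, time stands still between calls to the robot, and variables do not carry over. Pictures are saved under pics/ and viewed, and the job is handed in when it is done.

Besides the shell and the picture viewer there is one more tool, called as a command line: name --pt "numbers of a row" for each row, then --argument value for the rest. servo_tool: Moves the arm, as the interface text tells. Its arguments: {"type":"object","properties":{"moves":{"type":"array"},"grip_force":{"type":"number"}},"required":["moves"]}

```bash
mkdir -p pics
cat > h.py <<'E'
import numpy as np, cv2
from workcell import env, optics, order, models
def shot(n,f):
    p=optics.read_camera(n); cv2.imwrite('pics/'+f,p['pixels']); return p
def K(p):
    f=210/np.tan(np.radians(p['vertical_fov'])/2); return f,p['cx'],p['cy']
def proj(p,X):
    f,cx,cy=K(p); E=np.array(p['extrinsics']); c=E[:3,:3]@np.array(X)+E[:3,3]
    return np.array([cx+f*c[0]/-c[2], cy+f*(-c[1])/-c[2]])
def ray(p,uv,z):
    f,cx,cy=K(p); E=np.array(p['extrinsics']); R=E[:3,:3]; o=-R.T@E[:3,3]
    d=R.T@np.array([(uv[0]-cx)/f,-(uv[1]-cy)/f,-1]); return o+d*(z-o[2])/d[2]
E
python3 - <<'E'
from h import *
s=env.get_state(); print({k:np.round(v,3) for k,v in s.items()})
for n in('top','side'):
    p=shot(n,n+'0.png'); print(n,p.keys(),p['vertical_fov'],p['cx'],p['cy']); print(np.round(p['extrinsics'],3))
    for m,z in(('tag_1_hinge',.066),('tag_1_edge',.1),('bin_a',.006),('bottle_0',.01),('timer',0),('marker',0),('vial_green',0)):
        for d in models.pinpoint(m,p): print(m,np.round(d['conf'],2),np.round(d['location']),np.round(ray(p,d['location'],z),3))
E
```

```text
{'clock': np.float64(0.0), 'joint_pos': array([-1.413,  0.314,  0.045,  1.304,  0.   ,  1.431]), 'qvel': array([-0.001, -0.001, -0.   , -0.   , -0.   ,  0.001]), 'tau': array([-1.0000e-03, -4.8062e+01,  2.9854e+01,  1.9000e-02, -0.0000e+00,
       -0.0000e+00]), 'tcp_pos': array([ 0.169, -0.549,  0.23 ]), 'orientation': array([ 0.104,  0.699,  0.106, -0.699]), 'wrist_force': array([-0.333,  0.566, -0.509]), 'ft_torque': array([-0.011, -0.002, -0.008]), 'finger_gap': np.float64(0.085)}
top dict_keys(['pixels', 'vertical_fov', 'cx', 'cy', 'extrinsics', 'shot']) 47.745870848074595 275.583621499811 211.7691439376779
[[ 0.028 -0.999  0.018 -0.319]
 [ 0.995  0.03   0.098 -0.518]
 [-0.098  0.015  0.995 -1.114]
 [ 0.     0.     0.     1.   ]]
tag_1_hinge 0.76 [302. 227.] [ 0.489 -0.364  0.066]
tag_1_hinge 0.29 [327. 192.] [ 0.572 -0.422  0.066]
tag_1_edge 0.66 [298. 244.] [ 0.45  -0.354  0.1  ]
bin_a 0.88 [286. 186.] [ 0.593 -0.328  0.006]
bin_a 0.77 [301. 190.] [ 0.585 -0.364  0.006]
bin_a 0.77 [326. 194.] [ 0.577 -0.427  0.006]
bin_a 0.68 [258. 182.] [ 0.601 -0.257  0.006]
bottle_0 0.71 [3
[... 743 characters left out ...]
 0.     0.     0.     1.   ]]
tag_1_hinge 0.95 [284. 256.] [ 0.494 -0.364  0.066]
tag_1_edge 0.7 [259. 247.] [ 0.443 -0.358  0.1  ]
bin_a 0.87 [324. 274.] [ 0.578 -0.387  0.006]
bin_a 0.86 [309. 236.] [ 0.594 -0.256  0.006]
bin_a 0.71 [316. 251.] [ 0.59  -0.311  0.006]
bin_a 0.67 [329. 288.] [ 0.572 -0.43   0.006]
bottle_0 0.8 [318. 239.] [ 0.609 -0.276  0.01 ]
bottle_0 0.71 [317. 266.] [ 0.571 -0.36   0.01 ]
bottle_0 0.64 [235. 271.] [ 0.397 -0.315  0.01 ]
bottle_0 0.49 [305. 240.] [ 0.577 -0.271  0.01 ]
timer 0.73 [203. 198.] [ 0.385 -0.     0.   ]
marker 0.8 [250. 355.] [ 0.371 -0.531 -0.   ]
marker 0.33 [280. 256.] [ 0.508 -0.291  0.   ]
vial_green 0.64 [293. 336.] [ 0.459 -0.515  0.   ]
```

Run:
```python
import cv2
a=cv2.imread('pics/top0.png');b=cv2.imread('pics/side0.png')
cv2.imwrite('pics/topz.png',cv2.resize(a[120:320,210:410],(600,600),interpolation=cv2.INTER_CUBIC))
cv2.imwrite('pics/sidez.png',cv2.resize(b[190:380,190:390],None,fx=3,fy=3,interpolation=cv2.INTER_CUBIC))
```

```text
(no output)
```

View pics/topz.png

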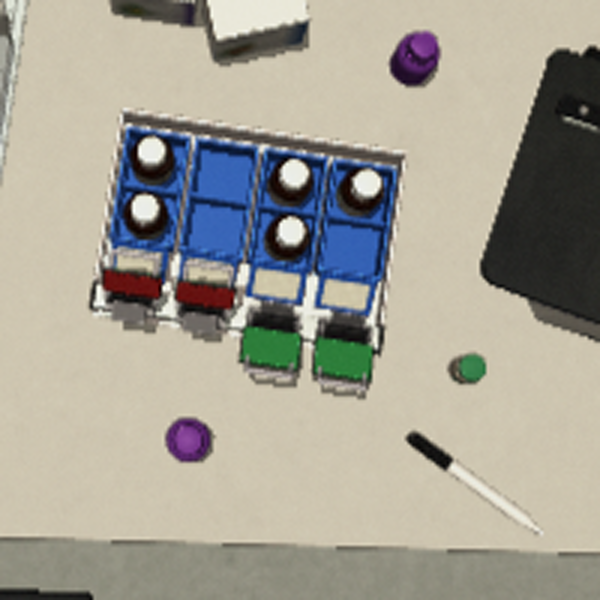

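View pics/sidez.png

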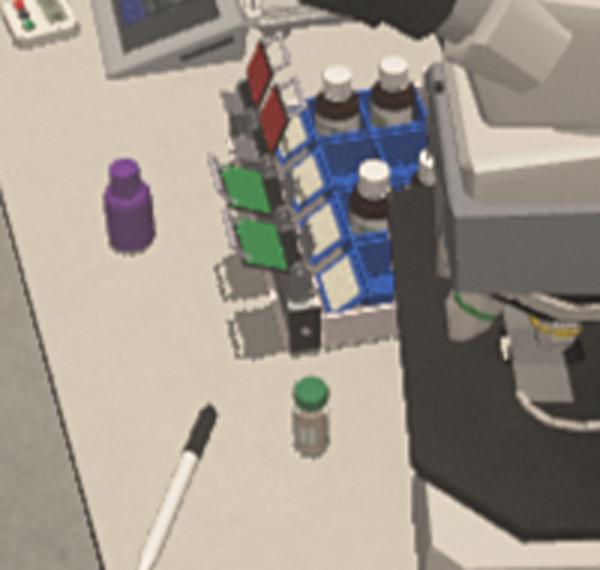

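View pics/top0.png

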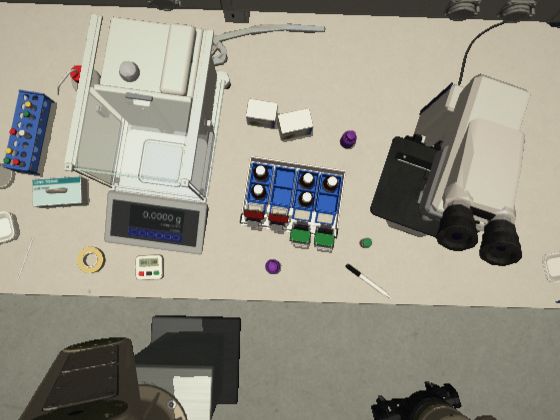

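View pics/side0.png

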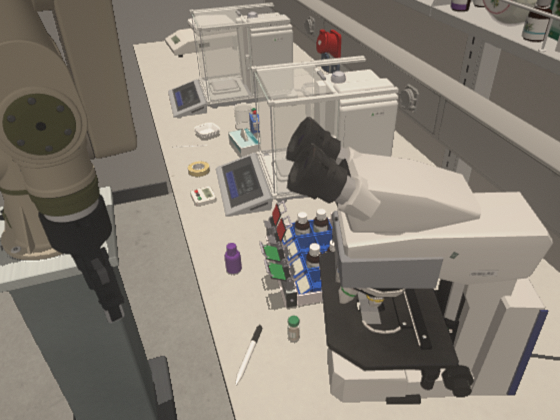

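The left-to-right bins in the top view read full (red, wrong), empty (red, right), full (green, right) and one bottle (green, wrong). So two tags need flipping: leftmost to green and rightmost to red. The purple bottles are look-alikes. Next I fit the rack pose.

Run:
```python
from h import *
from scipy.optimize import least_squares
from scipy.spatial.transform import Rotation as Ro
q=env.get_state()['orientation']; print(np.round(Ro.from_quat([q[1],q[2],q[3],q[0]]).as_matrix(),3))
T=shot('top','top1.png'); S=shot('side','side1.png')
def blobs(p,kind,roi,amin):
    I=p['pixels'].astype(int); b,g,r=I[...,0],I[...,1],I[...,2]
    m={'cap':(I.min(2)>195)&(I.max(2)-I.min(2)<25),'green':(g>r+50)&(g>b+25),'red':(r>g+60)&(r>b+60)}[kind]
    u0,v0,u1,v1=roi; M=np.zeros(m.shape,np.uint8); M[v0:v1,u0:u1]=m[v0:v1,u0:u1]
    n,_,st,c=cv2.connectedComponentsWithStats(M); return [(np.round(c[i],1).tolist(),int(st[i,4]),st[i,:4].tolist()) for i in range(1,n) if st[i,4]>=amin]
for k,roi in(('cap',(245,160,345,210)),('green',(280,210,350,255)),('red',(240,200,300,230))):print('T',k,blobs(T,k,roi,8))
for k,roi in(('cap',(290,205,340,260)),('green',(260,230,300,285)),('red',(265,200,290,245))):print('S',k,blobs(S,k,roi,8))
```

```text
[[ 0.     0.293 -0.956]
 [-0.    -0.956 -0.293]
 [-1.     0.     0.   ]]
T cap [([260.0, 169.6], 55, [256, 166, 9, 8]), ([307.7, 177.2], 55, [304, 173, 9, 9]), ([332.1, 180.5], 54, [328, 177, 9, 8]), ([257.7, 188.7], 53, [254, 185, 8, 8]), ([306.6, 196.4], 54, [303, 193, 8, 8]), ([268.1, 207.1], 12, [267, 205, 3, 5])]
T green [([300.0, 235.2], 202, [291, 229, 19, 14]), ([324.1, 238.9], 202, [315, 233, 19, 13])]
T red [([253.5, 214.3], 106, [245, 210, 19, 9]), ([277.9, 218.0], 110, [269, 214, 19, 9])]
S cap [([321.0, 211.0], 33, [317, 209, 9, 5]), ([302.0, 214.1], 35, [298, 212, 9, 5]), ([314.4, 246.4], 38, [310, 244, 9, 6])]
S green [([271.7, 252.6], 147, [264, 246, 16, 15]), ([276.7, 270.8], 171, [269, 263, 16, 17])]
S red [([275.5, 214.7], 68, [273, 206, 6, 18]), ([280.3, 229.9], 83, [277, 221, 8, 19])]
```

```bash
cat > fit.py <<'E'
from h import *
from scipy.optimize import least_squares
def W(P,l):
    x,y,t=P[:3]; c,s=np.cos(t),np.sin(t); return np.array([x+c*l[0]-s*l[1],y+s*l[0]+c*l[1],l[2]])
Y=[.084,.028,-.028,-.084]
if __name__=='__main__':
    T=shot('top','t2.png'); S=shot('side','s2.png')
    capsT=[((260,169.6),0,1),((307.7,177.2),2,1),((332.1,180.5),3,1),((257.7,188.7),0,0),((306.6,196.4),2,0)]
    capsS=[((321,211),0,1),((302,214.1),0,0),((314.4,246.4),2,0)]
    gT=[((300,235.2),2),((324.1,238.9),3)];gS=[((271.7,252.6),2),((276.7,270.8),3)]
    rT=[((253.5,214.3),0),((277.9,218),1)];rS=[((275.5,214.7),0),((280.3,229.9),1)]
    def plate(r,a): return (-r*np.cos(a),r*np.sin(a)+.066)
    def res(P,cams='TS'):
        o=[]
        for p,caps,g,r,n in((T,capsT,gT,rT,'T'),(S,capsS,gS,rS,'S')):
            if n not in cams: continue
            for uv,k,b in caps: o.append(proj(p,W(P,(.0695+.045*b,Y[k],.077)))-uv)
            for L,a in((g,np.radians(25)),(r,np.radians(112))):
                for uv,k in L:
                    x,z=plate(P[3],a); o.append(proj(p,W(P,(x,Y[k],z)))-uv)
        return np.array(o)
    for cams in('TS','T','S'):
        f=least_squares(lambda P:res(P,cams).ravel(),[.5,-.34,-.14,.03]);P=f.x
        print(cams,np.round(P,4)); R=res(P,cams); print(np.round(R,1).tolist())
        for k in range(4): print(' hinge',k,np.round(W(P,(0,Y[k],.066)),4))
E
python3 fit.py
```

```text
TS [ 0.4948 -0.334  -0.1191  0.0245]
[[0.3, 0.3], [0.3, -0.2], [-0.3, 0.1], [-0.4, 0.2], [-1.4, -0.4], [-0.4, 0.1], [-0.4, -0.0], [-0.3, -0.2], [-0.3, -0.3], [-0.1, 1.3], [-0.1, 1.0], [0.0, -0.0], [-0.1, 0.8], [0.2, 0.9], [0.3, 0.1], [0.5, 0.1]]
 hinge 0 [ 0.5047 -0.2506  0.066 ]
 hinge 1 [ 0.4981 -0.3062  0.066 ]
 hinge 2 [ 0.4914 -0.3618  0.066 ]
 hinge 3 [ 0.4848 -0.4174  0.066 ]
T [ 0.4947 -0.3349 -0.1176  0.0242]
[[0.5, 0.4], [0.5, -0.1], [-0.0, 0.1], [-0.1, 0.3], [-1.1, -0.3], [-0.0, 0.0], [-0.0, -0.1], [0.1, -0.1], [0.0, -0.1]]
 hinge 0 [ 0.5045 -0.2514  0.066 ]
 hinge 1 [ 0.4979 -0.3071  0.066 ]
 hinge 2 [ 0.4914 -0.3627  0.066 ]
 hinge 3 [ 0.4848 -0.4183  0.066 ]
S [ 0.495  -0.3311 -0.128   0.023 ]
[[-0.0, 0.8], [-0.1, 0.4], [-0.4, -0.7], [0.1, -0.0], [0.2, 0.1], [0.1, -0.1], [0.1, -0.2]]
 hinge 0 [ 0.5058 -0.2478  0.066 ]
 hinge 1 [ 0.4986 -0.3034  0.066 ]
 hinge 2 [ 0.4915 -0.3589  0.066 ]
 hinge 3 [ 0.4843 -0.4144  0.066 ]
```

```bash
cat > loc.py <<'E'
from h import *
from scipy.spatial.transform import Rotation as Ro
x,y,t=.4948,-.334,-.119
s=env.get_state(); p=s['tcp_pos']; d=p[:2]-[x,y]; c,sn=np.cos(t),np.sin(t)
q=s['orientation']; R=Ro.from_quat([q[1],q[2],q[3],q[0]]).as_matrix()
print('t',round(float(s['clock']),2),'local mm',np.round([1e3*(c*d[0]+sn*d[1]),1e3*(-sn*d[0]+c*d[1]),1e3*p[2]],1),'yaw err',round(float(np.arctan2(-R[1,2],-R[0,2])-t),3),'F',np.round(s['wrist_force'],1),'gap',round(float(s['finger_gap']),3),'j',np.round(s['joint_pos'],2))
E
python3 loc.py
```

```text
t 1.0 local mm [-298.2 -252.9  231.3] yaw err 0.417 F [-0.2 -1.  -0.1] gap 0.085 j [-1.41  0.31  0.05  1.3   0.    1.43]
```

servo_tool --pt "0 0 0 0.14 1" --pt "0 0 0 0.14 1" --pt "0 0 0 0.137 1" --pt "0.8 -2.4 -3.1 0 1" --pt "0.8 -2.4 -3.1 0 1" --pt "0.8 -2.4 -3.1 0 1" --pt "0.8 -2.4 -3.1 0 1" --pt "0.8 -2.4 -3.1 0 1" --pt "0.8 -2.4 -3.1 0 1" --pt "0.8 -2.4 -3.1 0 1" --grip_force 30

```text
clock: 2.25
tcp_pos: [0.4052, -0.4081, 0.1752]
orientation: [-0.042, 0.706, -0.042, -0.706]
wrist_force: [-0.3, 0.1, -0.4]
finger_gap: -0.0005
```

```bash
python3 loc.py
```

```text
t 2.25 local mm [-80.1 -84.2 175.2] yaw err -0.0 F [-0.3  0.1 -0.4] gap -0.001 j [-0.93  0.33 -0.06  1.17 -0.    2.33]
```

servo_tool --pt "1.5 0 0 0 1" --pt "1.5 0 0 0 1" --pt "1.5 0 0 0 1" --pt "1.5 0 0 0 1" --pt "1.0 0 0 0 1" --pt "0.8 0 0 0 1" --pt "0.6 0 0 0 1" --pt "0 0 0 0 1" --pt "0 0 0 0 1" --pt "0 0 0 0 1"

```text
clock: 3.5
tcp_pos: [0.4044, -0.409, 0.0918]
orientation: [-0.042, 0.706, -0.042, -0.706]
wrist_force: [-0.2, -0.2, 0.3]
finger_gap: -0.0006
```

```bash
python3 loc.py
python3 - <<'E'
from h import *
S=shot('side','s3.png');T=shot('top','t3.png')
a=cv2.resize(T['pixels'][160:310,220:370],(400,400),interpolation=cv2.INTER_CUBIC);b=cv2.resize(S['pixels'][190:340,190:340],(400,400),interpolation=cv2.INTER_CUBIC)
cv2.imwrite('pics/c3.png',np.hstack([a,b]))
E
```

```text
t 3.5 local mm [-80.9 -85.2  91.8] yaw err -0.0 F [-0.2 -0.2  0.3] gap -0.001 j [-0.93  0.39 -0.2   0.98 -0.    2.33]
```

View pics/c3.png

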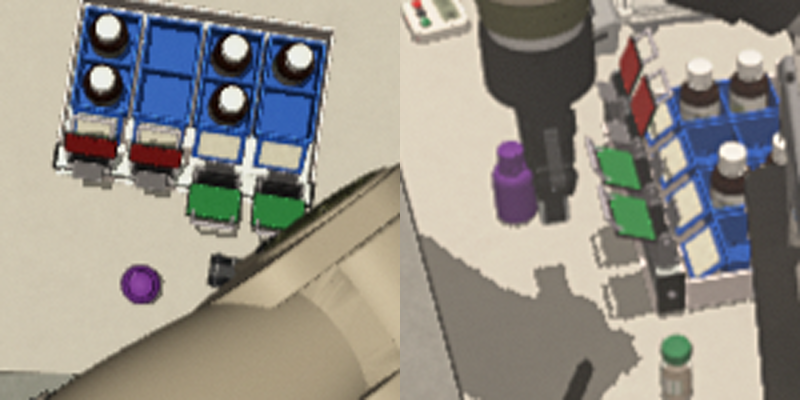

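Run:
```python
from h import *
p=env.get_state()['tcp_pos']
for n in('top','side'):
    c=optics.read_camera(n); print(n,proj(c,p),proj(c,p+[0,0,.1]))
    for d in models.pinpoint('tag_4_edge',c): print(d, ray(c,d['location'],.097).round(3))
```

```text
top [321.42155451 264.47541464] [327.02372956 265.1079639 ]
{'location': [254.6, 206.6], 'conf': 0.52} [ 0.53  -0.254  0.097]
side [247.09296921 271.28735965] [243.22340996 231.30525019]
{'location': [283.2, 204.8], 'conf': 0.54} [ 0.538 -0.232  0.097]
{'location': [202.6, 196.9], 'conf': 0.25} [ 0.371 -0.135  0.097]
```

servo_tool --pt "0.1 -0.05 -0.5 0 1" --pt "0.1 -0.05 -0.5 0 1" --pt "0.1 0 -0.5 0 1" --pt "0.1 0 -0.5 0 1" --pt "-0.1 0 -0.4 0 1" --pt "-0.5 0 -0.55 0 1" --pt "-0.6 0 -0.7 0 1" --pt "-0.45 0 -0.8 0 1" --pt "0 0 0 0 1" --pt "0 0 0 0 1"

```text
clock: 5.05
tcp_pos: [0.4485, -0.4129, 0.1036]
orientation: [0.042, -0.706, 0.042, 0.706]
wrist_force: [-0.3, -0.6, 0.2]
finger_gap: 0.0
```

```bash
python3 loc.py
python3 - <<'E'
from h import *
S=shot('side','s4.png')
cv2.imwrite('pics/c4.png',cv2.resize(S['pixels'][190:340,190:340],(600,600),interpolation=cv2.INTER_CUBIC))
E
```

```text
t 5.05 local mm [-36.6 -83.8 103.6] yaw err -0.0 F [-0.3 -0.6  0.2] gap 0.0 j [-0.88  0.44 -0.08  1.05 -0.    2.38]
```

View pics/c4.png

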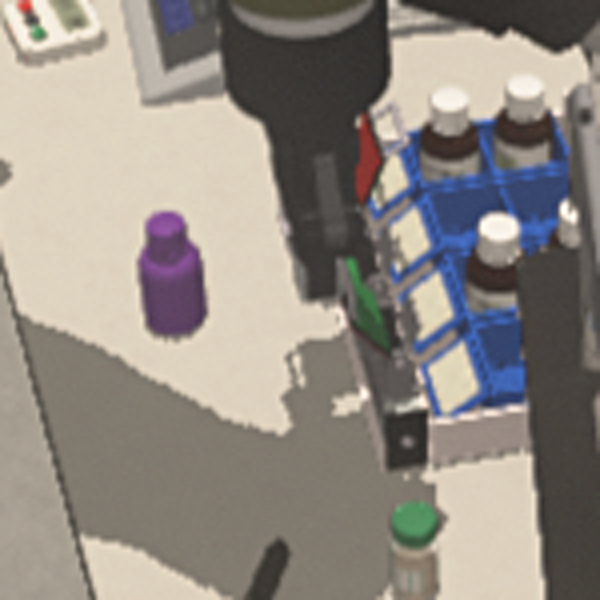

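The side view shows tag 4's plate part-way up at (368,305), carried by the fingertip, with almost no force. I continue over the top.

servo_tool --pt "-0.45 0 -0.9 0 1" --pt "-0.2 0 -0.9 0 1" --pt "0 0 -0.9 0 1" --pt "0.2 0 -0.9 0 1" --pt "0.2 0 -0.8 0 1" --pt "0 0 0 0 1" --pt "0 0 0 0 1" --pt "-2 0 1 0 1" --pt "-3 0 1 0 1" --pt "-3 0 0 0 1"

```text
clock: 6.35
tcp_pos: [0.4702, -0.4154, 0.1879]
orientation: [0.043, -0.705, 0.042, 0.706]
wrist_force: [0.5, 0.3, 0.4]
finger_gap: 0.0
```

```bash
python3 loc.py
python3 - <<'E'
from h import *
S=shot('side','s5.png');T=shot('top','t5.png')
a=cv2.resize(T['pixels'][160:310,220:370],(400,400),interpolation=cv2.INTER_CUBIC);b=cv2.resize(S['pixels'][190:340,190:340],(400,400),interpolation=cv2.INTER_CUBIC)
cv2.imwrite('pics/c5.png',np.hstack([a,b]))
E
```

```text
t 6.35 local mm [-14.7 -83.8 187.9] yaw err -0.001 F [0.5 0.3 0.4] gap 0.0 j [-0.85  0.43  0.11  1.25 -0.    2.41]
```

View pics/c5.png

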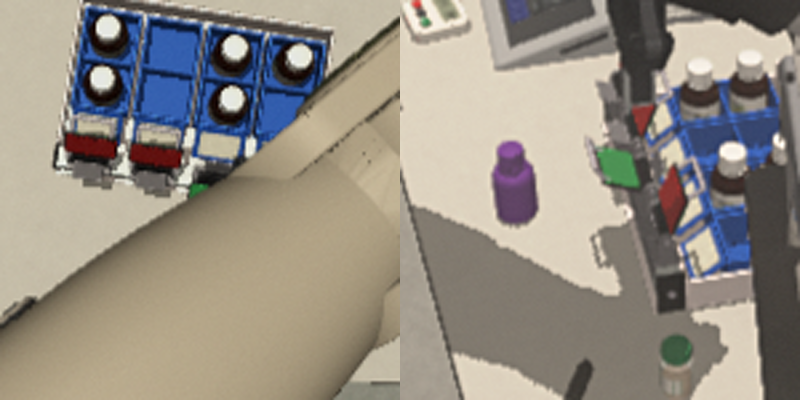

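Tag 4 now stands red at (673,200) in the right crop, with tag 3 still green. Before going to tag 1 I check the clearance to the balance on the left.

Run:
```python
import cv2
a=cv2.imread('pics/top0.png');b=cv2.imread('pics/side0.png')
import numpy as np
A=cv2.resize(a[10:270,60:260],(400,520));B=cv2.resize(b[40:240,190:390],(400,400))
B=np.vstack([B,np.zeros((120,400,3),np.uint8)]);cv2.imwrite('pics/c6.png',np.hstack([A,B]))
```

```text
(no output)
```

View pics/c6.png

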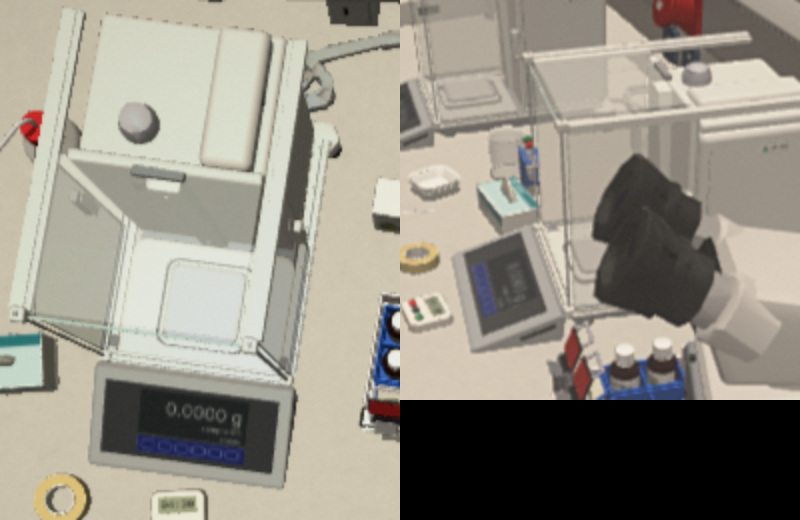

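Run:
```python
from h import *
T=optics.read_camera('top');S=optics.read_camera('side')
for a,b in(((185,182.5),(272,102)),((205,200),(275,195))):
    best=min((np.linalg.norm(ray(T,a,z)-ray(S,b,z)),z) for z in np.arange(0,.5,.005)); print(best,ray(T,a,best[1]),ray(S,b,best[1]))
# hypothetical top right back corner
for z in(.3,.35): print(ray(T,(207,32),z))
print(ray(T,(208,195),.05))
```

```text
(np.float64(0.003998352218624317), np.float64(0.305)) [ 0.54803292 -0.1322673   0.305     ] [ 0.55070363 -0.13524289  0.305     ]
(np.float64(0.001820212560554584), np.float64(0.06)) [ 0.54619009 -0.13704565  0.06      ] [ 0.54800542 -0.13691245  0.06      ]
[ 0.83833584 -0.15939604  0.3       ]
[ 0.81382854 -0.16670446  0.35      ]
[ 0.55948499 -0.14225525  0.05      ]
```

servo_tool --pt "0 -2 -0.8 0 1" --pt "0 -2 -0.8 0 1" --pt "0 -2 -0.8 0 1" --pt "0 -2 -0.8 0 1" --pt "0 -2 -0.8 0 1" --pt "0 -2 -0.8 0 1" --pt "0 -2 -0.8 0 1" --pt "0 -2 -0.8 0 1" --pt "0 -0.8 -0.4 0 1" --pt "0 0 0 0 1"

```text
clock: 7.8
tcp_pos: [0.5602, -0.2567, 0.1863]
orientation: [-0.042, 0.706, -0.042, -0.706]
wrist_force: [-0.1, -0.6, 0.1]
finger_gap: 0.0004
```

```bash
python3 loc.py
python3 - <<'E'
from h import *
S=shot('side','s7.png');T=shot('top','t7.png')
a=cv2.resize(T['pixels'][160:310,220:370],(400,400),interpolation=cv2.INTER_CUBIC);b=cv2.resize(S['pixels'][170:320,200:350],(400,400),interpolation=cv2.INTER_CUBIC)
cv2.imwrite('pics/c7.png',np.hstack([a,b]))
E
```

```text
t 7.8 local mm [ 55.7  84.5 186.3] yaw err 0.001 F [-0.1 -0.6  0.1] gap 0.0 j [-0.56  0.41  0.07  1.24 -0.    2.7 ]
```

View pics/c7.png

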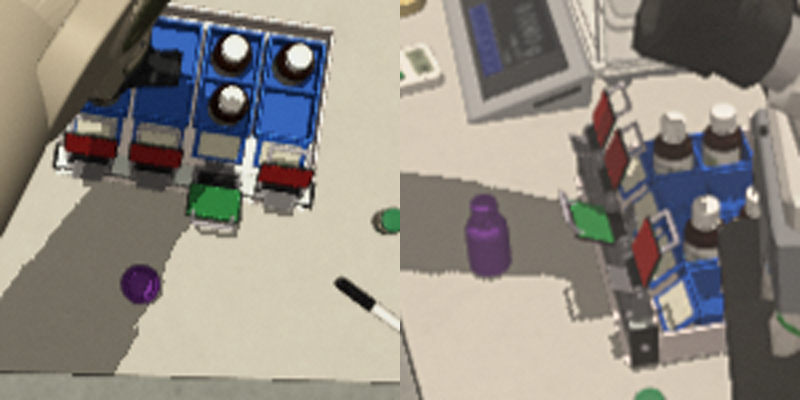

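servo_tool --pt "1.5 0 0 0 1" --pt "1.5 0 0 0 1" --pt "1.5 0 0 0 1" --pt "1.5 0 0 0 1" --pt "1.0 0 0 0 1" --pt "0.8 0 0 0 1" --pt "0.5 0 0 0 1" --pt "0 0 0 0 1" --pt "0 0 0 0 1" --pt "0 0 0 0 1"

```text
clock: 9.15
tcp_pos: [0.5601, -0.2574, 0.1038]
orientation: [-0.042, 0.706, -0.042, -0.706]
wrist_force: [0.1, -0.3, -0.1]
finger_gap: -0.0002
```

```bash
python3 loc.py
python3 - <<'E'
from h import *
S=shot('side','s8.png');T=shot('top','t8.png')
a=cv2.resize(T['pixels'][160:310,220:370],(400,400),interpolation=cv2.INTER_CUBIC);b=cv2.resize(S['pixels'][170:320,200:350],(400,400),interpolation=cv2.INTER_CUBIC)
cv2.imwrite('pics/c8.png',np.hstack([a,b]))
E
```

```text
t 9.15 local mm [ 55.7  83.8 103.8] yaw err -0.0 F [ 0.1 -0.3 -0.1] gap -0.0 j [-0.56  0.45 -0.06  1.05 -0.    2.7 ]
```

View pics/c8.png

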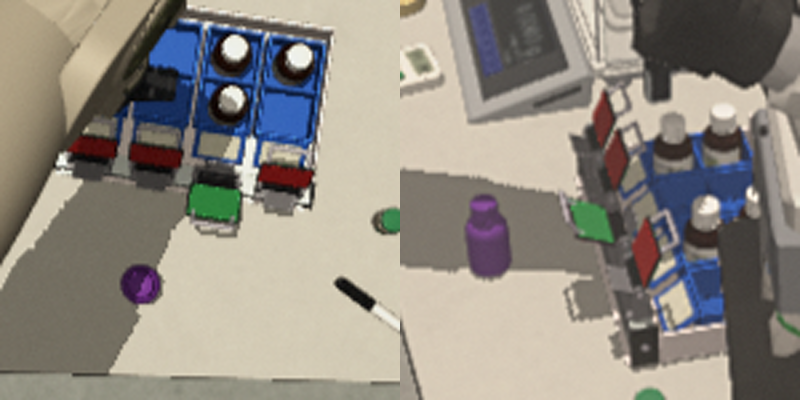

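servo_tool --pt "0.1 0 0.4 0 1" --pt "0 0 0.6 0 1" --pt "0 0 0.5 0 1" --pt "-0.4 0 0.8 0 1" --pt "-0.3 0 0.9 0 1" --pt "-0.1 0 0.9 0 1" --pt "0 0 0.9 0 1" --pt "0.1 0 0.9 0 1" --pt "0 0 0.3 0 1" --pt "0 0 0 0 1"

```text
clock: 10.5
tcp_pos: [0.4981, -0.2499, 0.1093]
orientation: [-0.042, 0.706, -0.042, -0.706]
wrist_force: [0.2, -0.2, -0.1]
finger_gap: -0.0003
```

```bash
python3 loc.py
python3 - <<'E'
from h import *
S=shot('side','s9.png');T=shot('top','t9.png')
a=cv2.resize(T['pixels'][160:310,220:370],(400,400),interpolation=cv2.INTER_CUBIC);b=cv2.resize(S['pixels'][170:320,200:350],(400,400),interpolation=cv2.INTER_CUBIC)
cv2.imwrite('pics/c9.png',np.hstack([a,b]))
E
```

```text
t 10.5 local mm [ -6.7  83.9 109.3] yaw err -0.0 F [ 0.2 -0.2 -0.1] gap -0.0 j [-0.61  0.34 -0.22  1.01 -0.    2.65]
```

View pics/c9.png

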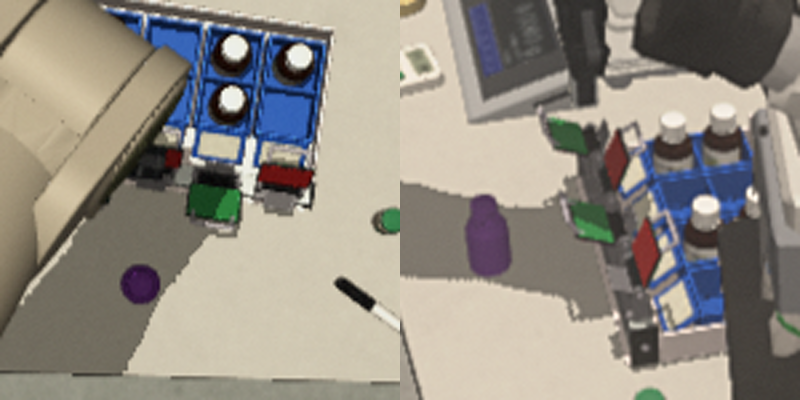

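Tag 1 now lies green at (568,135) in the right crop. I back the fingers up and out, then check everything.

servo_tool --pt "-2 0 0 0 1" --pt "-3 0 0 0 1" --pt "-3 0 0 0 1" --pt "-3 0 0 0 1" --pt "0 0 2.5 0 1" --pt "0 0 2.5 0 1" --pt "0 0 2.5 0 1" --pt "0 0 2 0 1" --pt "0 0 0 0 1" --pt "0 0 0 0 1"

```text
clock: 11.85
tcp_pos: [0.4047, -0.2389, 0.2195]
orientation: [-0.042, 0.706, -0.042, -0.705]
wrist_force: [-0.2, -1.3, -0.3]
finger_gap: 0.0001
```

```bash
python3 loc.py
python3 - <<'E'
from h import *
S=shot('side','s10.png');T=shot('top','t10.png')
a=cv2.resize(T['pixels'][140:310,220:390],(400,400),interpolation=cv2.INTER_CUBIC);b=cv2.resize(S['pixels'][180:380,190:390],(400,400),interpolation=cv2.INTER_CUBIC)
cv2.imwrite('pics/c10.png',np.hstack([a,b]))
for m in('timer','marker','vial_green'):
  for c in(T,S):
    for d in models.pinpoint(m,c)[:1]: print(m,round(d['conf'],2),ray(c,d['location'],0).round(3))
E
```

```text
t 11.85 local mm [-100.8   83.8  219.5] yaw err -0.0 F [-0.2 -1.3 -0.3] gap 0.0 j [-0.7   0.11 -0.24  1.22  0.    2.56]
timer 0.81 [0.392 0.002 0.   ]
marker 0.78 [ 0.368 -0.536  0.   ]
marker 0.7 [ 0.369 -0.534  0.   ]
vial_green 0.64 [ 0.453 -0.531  0.   ]
vial_green 0.64 [ 0.455 -0.515  0.   ]
```

View pics/c10.png

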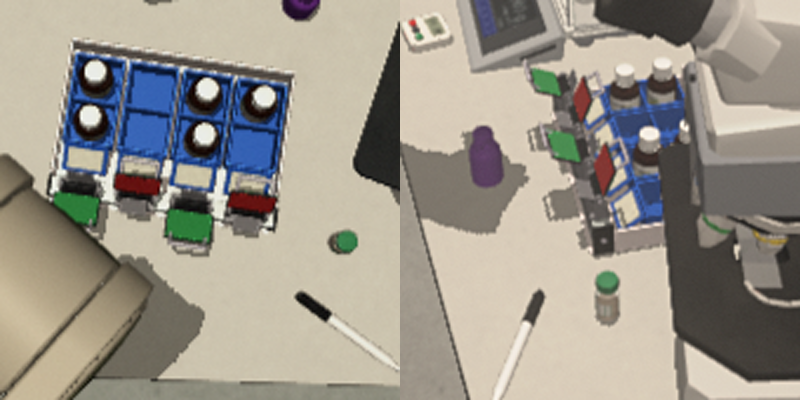

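Both views show green, red, green, red from left to right, matching full, empty, full, one bottle. The arm is clear of everything, so I hand in.

```bash
python3 -c "
from workcell import order; print(order.hand_in())"
```

```text
the job is handed in; nothing more can be done
None
```

I flipped the two wrong tags and handed the job in at about 12 s of the 38 s allowed. The rightmost tag, for the bin with one bottle, now stands red. The leftmost tag, for a full bin, now lies green. The two tags that were already right stayed as they were.

My last pictures from both cameras show green, red, green, red from left to right, matching full, empty, full, one bottle. All five bottles stand in place. The networks put the timer, marker and vial within about 5 mm of where they started. The arm was clear, and the wrist force was near zero whenever I read it.

Three checks were incomplete or disagreed:
- **Tag angles:** I judged these by eye in the pictures, not by measurement.
- **Tag 4 edge:** The network's one attempt to find the loop of the tag I was about to push reported the leftmost tag's loop instead. I used my own rack fit, which left most picture points within about 1 pixel (worst 1.4).
- **Vial:** The two cameras place it about 16 mm apart in y. The same gap was there at the start, so it is a measuring offset and not movement.

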